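# Fit the drill guide and hold the setting rod centred in it

## Robot

A 6-joint arm with a two-finger parallel gripper is mounted at the origin on the work surface. World frame = base frame: x ahead of the robot, y to its left, z up, the work surface at z = 0. Lengths are in mm, angles in rad, forces in N, time in s.
With the tool pointing down it reaches from about 250 to 800 mm from the base axis. Payload 3.9 kg.
Tool frame: the origin (TCP) lies midway between the tips of the shut fingers; the grasp point (between the pads) lies 19 mm behind it (pinch_z is the distance from the TCP to the grasp point, in mm); z points along the fingers, y is the line along which they close (so a half turn about z gives the same grasp; the last joint's range is limited). The gripper opens to 85 mm and grips with 20 to 120 N. Pads are 22 mm wide; open, the fingers measure 114 mm over their backs; the gripper's body (76 mm by 85 mm) begins 54 mm behind the grasp point. The pads swing forward as they close: fully open they stand 13 mm farther back than shut.
Start: joints at [1.218, 0.26, -0.138, 1.173, 0, 1.571], TCP at [181.396, 492.657, 231.304] pointing down, gripper open.
Joint ranges: [-2.78, 2.78], [-0.83, 1.72], [-1.28, 1.37], [-1.9, 2.12], [-1.57, 1.48], [-3.14, 3.14]. Speed limits (rad/s): [2.57, 2.57, 3.14, 3.14, 3.14, 3.14].

## Interface

Orientations are given as a unit quaternion [x, y, z, w].
In Python, from station import * gives the robot as it stands.
- The arm moves only by the shell command python3 -m handwheel 'ROWS' [OPENING] [FORCE]. ROWS is text: rows parted by semicolons, each of 4 numbers parted by spaces: the shift along the tool's x, y, z in m, then the turn about the tool's z in degrees. A call has 1 to 10 rows; each row shifts and turns the commanded pose from where the row before left it, along the tool's axes as they then stand; what a row does not reach is not made up. A row lasts 1/10 s, in which the tool goes at most 50 mm and 8.59 degrees, less where a joint would pass 70% of its speed; a pose out of reach is approached as far as the arm can. A call is refused whole if a number of a shift passes 0.05 or a number of a turn 8.59, either way. A call with a gripper value outside its range is refused whole. OPENING is the opening, from -1 (shut) to 1 (fully open), so that 0 is half open, set as the call begins (- or left out, the last holds). The fingers move at their own pace and stop on an object; FORCE is the grip in N (left out, the last holds). Time passes only in rows, so rows that do not move let the fingers close. It gives the time, the measured TCP pose, the force, the opening and the grip force at its end, in the units of the state.
- sense(): the state, without advancing time (a new reading comes with each control period).
- capture(name): name is "scene" or "side" or "wrist"; returns a dict with "image" (480x640x3 uint8, red, green, blue), "fx", "fy", "cx", "cy" (pixels), "world_from_camera" (4x4, takes a point from camera to world coordinates); the wrist camera has in their place "hand_eye" (4x4, takes a point from camera to tool coordinates, whose origin is the TCP and whose axes are the flange's). Camera axes: x right, y down, z forward; pixel columns grow to the right and rows downward; lengths in mm; the calibration is good to about 2 mm. A picture is of the moment at which its call begins: read the wrist's pose just before it. There is no depth.
- sign_off(): hands the job in; it is judged then, once.
Trained networks look in a picture, given as the dict that the camera call returned (one of the last four; its "shot" number tells which), for a name from the list of things; names that differ only in an ending like _2 or _b are one class to them, and where a whole thing is asked for, a point or a joint stands for the part that bears it (a point fixed in the world has none). Each returns a list of dicts, best first, with "conf" (0 to 1); they miss things now and then, are a little off and sometimes report something else, mostly with a low value. They report only what shows in the picture. A call takes as long as a camera call. They do not tell look-alikes from the thing itself.
- recognise(picture, label): "xyz" ([x, y, z] in mm, in world coordinates, good to about 4 mm: the middle of the surface that is visible of it).
- masks_of(picture, label): "region" (480x640 bool, what is visible of it).
- tip_of(picture, label): "xyz" ([x, y, z] in mm, in world coordinates, good to about 4 mm: a listed point, or the origin of a listed thing).
The state is a dict: "time": time; "q": joint angles; "dq": joint speeds; "tau": joint torques, N m; "ee_pos": TCP position; "tcp_rot": TCP orientation; "wrist_force": force on the tool from outside, world axes, zero at the start; "ft_torque": the same for the moment, N m; "finger_gap": opening from 0.0 (shut) to 1.0 (fully open); "grasp_force": force on a finger pad.
Only numpy, scipy, OpenCV 4.12 (cv2) and the standard library are available. Lean on these libraries where they do the work, as an engineer would, in place of code of your own. Each camera call takes 0.05 s, during which the arm holds its last target. There are 200 camera calls.

## Task

Plug the orange guide block fully home into the square socket of the aluminium drilling jig and let go of it, then take the yellow-handled setting rod from its wooden stand and lower it upright through the guide block's round hole without touching the guide or the jig, until the red tip hangs about half way down the open gap between the guide block and the grey board below. Finish still holding the rod there in the gripper, steady and centred in the hole, touching nothing else, as if a colleague were now lining the board up under it; leave the other things on the bench where they are.

Things in the scene. Friction and masses are not known exactly. Their poses are not given: they have to be found in the camera images.
- jig: Drilling jig, fixed: a pale grey board 110 (x) x 220 (y) x 18 mm, and over it an aluminium bridge plate 90 (x) x 110 (y) x 24 mm on two side legs, open at front and back (x). Origin: centre of the board's underside, on the bench; z up. Board top at z = 18 mm, bridge underside 58 mm, bridge top 82 mm. Red clamps on the board's ends reach 54 mm high. The guide's square socket goes through the plate's middle.
- socket (a point): Centre of the socket's mouth at the bridge plate's top, 82 mm over the bench, axes as the jig's. The socket is 39.5 x 39.5 mm, sides along x and y, right through the 24 mm plate. With the guide block home, its underside is 60 mm and its top face 116 mm over the bench; the open gap from its underside to the board is 42 mm.
- guide: Orange plastic guide block, about 120 g, 56 mm high, upright on the bench: square plug below (37 x 37 mm, 22 mm long, lowest 4 mm stepped in to 33.5 mm), square head above (46 x 46 mm, 34 mm high) whose shoulder rests on the bridge plate when home; 24 mm round bore right through. Origin: centre of the underside; z up along the bore, x and y square to its sides. It fits in any quarter turn.
- guide_bottom (a point): Centre of the bore at the guide block's underside (= the block's origin).
- guide_mouth (a point): Centre of the bore at the guide block's top face, 56 mm above its underside.
- rod: Setting rod, about 150 g, 153 mm long, hanging upright in the stand: steel rod of 10 mm diameter and 105 mm length, its lowest 15 mm red, and above it a round yellow handle of 28 mm diameter and 48 mm height with a black band near the top. Origin: the tip; z runs from the tip up to the handle.
- rod_tip (a point): The rod's lower end, its red tip.
- rod_upper (a point): Point on the rod's axis 65 mm above the tip.
- rod_handle (a point): Point on the rod's axis in the handle, 131 mm above the tip (26 mm above the handle's lower face, 22 mm below its top).
- stand: Wooden stand for the rod, fixed: foot 80 x 80 mm, top plate 70 x 70 mm, 14 mm thick, its upper face 118 mm over the bench, with a 14 mm hole in the middle where the rod hangs, the handle's lower face resting on the plate and the tip 13 mm over the bench. The rod comes out straight up. Origin: centre of the underside, z up.
- spare_guide: Another guide block, blue, of the same outer sizes but with a 12 mm bore; not wanted, leave alone. Origin at the centre of its underside.
- paint_can: Bystander: paint can, 108 mm diameter, 125 mm high. Origin at its underside.
- tape_measure: Bystander: yellow tape measure, 66 x 36 x 62 mm high. Origin at its underside.
- chisel: Bystander: chisel with yellow handle, lying, 240 mm long, 26 mm high. Origin on the bench under its middle, x towards the blade.
- paint_roller: Bystander: small paint roller, lying, about 120 x 240 mm, 36 mm high.
- cordless_drill: Bystander: dark green and black cordless drill lying on its side, about 280 x 230 mm, 70 mm high.
- offcuts: Bystander: two grey siding offcuts, about 140 x 90 mm, 24 mm high together.
- glue_bottle: Bystander: glue bottle, 60 mm diameter, 160 mm high.
Not all that is in view belongs to the job. There is more than one size of the guide; the job needs the smallest. Leave any white look-alike of the rod alone.

How it is judged:
By the outcome, as a careful person would: the job done as asked, in the order asked, and still so for the second after the job is handed in, while the arm keeps its last pose, push and grip.
It also fails if it takes over 64 s, if anything falls off the work surface, if the arm or the gripper's body presses on something with over 40 N, if the wrist force passes 120 N, or if a joint passes its speed limit or range.

## Working session

There is one attempt and no reset: what is moved stays moved. The work goes in short steps, Python scripts to look and compute and a shell command to move; the robot and the scene stay as the last step left them, time stands still between calls to the robot, and variables do not carry over. Pictures are saved under pics/ and viewed, at most 11 in all, crops included, and the job is handed in when it is done.

```bash
ls; mkdir -p pics; python3 - <<'E'
from station import *
import cv2,numpy as np
s=sense();print(s['time'],s['ee_pos'],s['tcp_rot'],s['finger_gap'])
ims=[]
for n in ("scene","side"):
    c=capture(n); cv2.imwrite(f"pics/{n}0.png",c["image"][:,:,::-1])
    for l in ("guide","spare_guide","rod","stand","jig"):
        for d in recognise(c,l)[:4]: print(n,l,round(d["conf"],2),np.round(d["xyz"]))
    for l in ("socket","guide_bottom","guide_mouth","rod_tip","rod_handle","stand","jig"):
        for d in tip_of(c,l)[:4]: print(n,"tip",l,round(d["conf"],2),np.round(d["xyz"]))
    if n=="side": print(np.round(c["world_from_camera"],3),c["fx"])
E
```

```text
pics
0.0 [181.14705948 492.01459362 230.47038934] [ 1.75482003e-01  9.84482145e-01 -9.68903523e-04 -1.85955668e-04] 1.0008601875445537
scene guide 0.79 [574. 169.  62.]
scene guide 0.75 [730. 370.  70.]
scene guide 0.64 [611. 280.  44.]
scene spare_guide 0.74 [ 493. -270.   40.]
scene rod 0.82 [458. 382. 128.]
scene rod 0.57 [457. 280. 150.]
scene stand 0.95 [464. 294.  67.]
scene jig 0.94 [594.  -8.  31.]
scene tip socket 0.78 [580. -40.  77.]
scene tip guide_bottom 0.8 [720. 366.  -2.]
scene tip guide_bottom 0.72 [568. 154.  -1.]
scene tip guide_bottom 0.59 [599. 269.  -4.]
scene tip guide_mouth 0.9 [601. 270.  56.]
scene tip guide_mouth 0.9 [720. 368.  68.]
scene tip guide_mouth 0.64 [570. 161.  71.]
scene tip guide_mouth 0.46 [385. -31.   4.]
scene tip rod_tip 0.82 [452. 372.   0.]
scene tip rod_tip 0.79 [448. 276.  12.]
scene tip rod_handle 0.86 [453. 371. 133.]
scene tip rod_handle 0.85 [448. 275. 146.]
scene tip rod_handle 0.19 [452. 274.  14.]
scene tip stand 0.71 [576. -40.  -0.]
scene tip stand 0.68 [449. 280.   4.]
scene tip jig 0.77 [574. -38.  -1.]
side guide 0.95 [566. 
[... 467 characters left out ...]
.   3.]
side tip guide_bottom 0.63 [601. 270.  -2.]
side tip guide_bottom 0.63 [720. 368.  -0.]
side tip guide_mouth 0.86 [605. 274.  57.]
side tip guide_mouth 0.76 [567. 157.  74.]
side tip guide_mouth 0.68 [722. 367.  76.]
side tip guide_mouth 0.18 [ 488. -286.   -2.]
side tip rod_handle 0.63 [449. 275. 144.]
side tip rod_handle 0.51 [454. 374. 129.]
side tip stand 0.59 [451. 272.  -4.]
side tip jig 0.84 [578. -37.   2.]
side tip jig 0.29 [448. 277. 143.]
[[ 9.78000e-01 -1.30000e-01  1.65000e-01  3.66860e+02]
 [-2.10000e-01 -5.90000e-01  7.79000e-01 -9.92985e+02]
 [-5.00000e-03 -7.97000e-01 -6.04000e-01  8.79680e+02]
 [ 0.00000e+00  0.00000e+00  0.00000e+00  1.00000e+00]] 569.3254097991287
```

View pics/scene0.png

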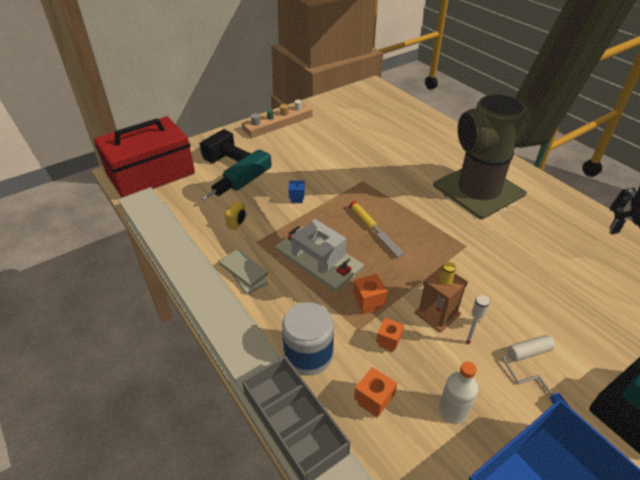

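View pics/side0.png

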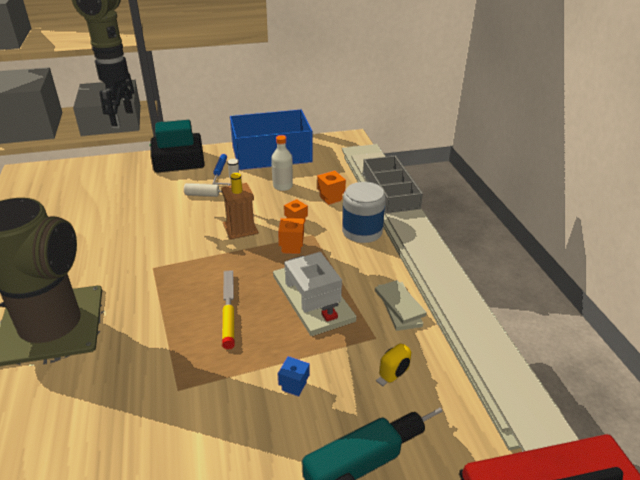

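The orange guide blocks in the scene picture are at (370,293), (390,334) and (376,391). The middle one, at world (602,270), has its mouth at z≈56 while the others are at about 72, so it is the smallest and the one wanted. The yellow rod is in the stand at (448,272), and the white look-alike is at (480,305). I'll go above the small guide and confirm it in a wrist crop.

```bash
cat > h.py <<'E'
from station import *
import cv2,numpy as np
from scipy.spatial.transform import Rotation as Ro
def pose():
    s=sense(); T=np.eye(4); T[:3,:3]=Ro.from_quat(s['tcp_rot']).as_matrix(); T[:3,3]=s['ee_pos']; return T,s
def yaw(T): return np.degrees(np.arctan2(T[1,1],T[0,1]))  # direction of tool y
def wrist():
    T,s=pose(); c=capture("wrist"); return c,T@np.array(c["hand_eye"])
def proj(c,W,P):
    p=np.linalg.inv(W)@np.append(np.asarray(P,float),1); return np.array([c["fx"]*p[0]/p[2]+c["cx"],c["fy"]*p[1]/p[2]+c["cy"]])
def onplane(c,W,uv,z):
    d=W[:3,:3]@np.array([(uv[0]-c["cx"])/c["fx"],(uv[1]-c["cy"])/c["fy"],1]); o=W[:3,3]; return o+d*(z-o[2])/d[2]
def go(P):
    T,s=pose(); print("tool shift mm",np.round(T[:3,:3].T@(np.asarray(P)-T[:3,3]),1),"tcp",np.round(T[:3,3],1),"yaw y",round(yaw(T),2),"t",round(s['time'],2))
E
python3 -m handwheel '-0.0475 -0.0063 -0.004 0;-0.0475 -0.0063 -0.004 0;-0.0475 -0.0063 -0.004 0;-0.0475 -0.0063 -0.004 0;-0.0475 -0.0063 -0.004 0;-0.0475 -0.0063 -0.004 0;-0.0475 -0.0063 -0.004 0;-0.0475 -0.0063 -0.004 0;-0.0475 -0.0063 -0.004 0;-0.0475 -0.0063 -0.004 0' 1 40
python3 -m handwheel '0 0 0 0;0 0 0 0;0 0 0 0'
python3 - <<'E'
from h import *
c,W=wrist(); cv2.imwrite("pics/w1.png",c["image"][:,:,::-1])
print(np.round(W,2),c["fx"],c["hand_eye"])
for l in ("guide","guide_mouth","guide_bottom","rod_handle"):
    for d in tip_of(c,l)[:4]: print(l,round(d["conf"],2),np.round(d["xyz"],1),proj(c,W,d["xyz"]).round())
go((602,270,200))
E
```

```text
time: 2.3
ee_pos: [607.0, 268.2, 271.5]
tcp_rot: [0.176, 0.984, 0.0, 0.0]
wrist_force: [-0.1, -0.2, -1.2]
finger_gap: 0.999
grasp_force: 0.0
time: 2.6
ee_pos: [604.5, 269.7, 271.1]
tcp_rot: [0.175, 0.985, -0.0, -0.001]
wrist_force: [-0.2, -0.4, 0.1]
finger_gap: 1.002
grasp_force: 0.0
[[ 3.5000e-01  8.9000e-01  2.9000e-01  5.3010e+02]
 [ 9.4000e-01 -3.3000e-01 -1.1000e-01  2.9820e+02]
 [-0.0000e+00  3.1000e-01 -9.5000e-01  4.1444e+02]
 [ 0.0000e+00  0.0000e+00  0.0000e+00  1.0000e+00]] 376.44097410270615 [[-4.64157154e-05 -9.50518983e-01 -3.10666478e-01  7.98013005e+01]
 [ 9.99999973e-01  2.65136987e-05 -2.30528535e-04  9.95898880e-01]
 [ 2.27358666e-04 -3.10666480e-01  9.50518956e-01 -1.43296869e+02]
 [ 0.00000000e+00  0.00000000e+00  0.00000000e+00  1.00000000e+00]]
guide 0.7 [604.9 268.1  -3. ] [322. 191.]
guide 0.62 [568.  160.9  -2.4] [221. 193.]
guide 0.45 [600.1 271.3  56.5] [323. 197.]
guide_mouth 0.71 [601.4 275.5  55.4] [328. 196.]
guide_mouth 0.69 [721.9 363.9  73.3] [453. 282.]
guide_mouth 0.63 [568.7 159.1  72.8] [199. 210.]
guide_bottom 0.83 [602.  270.6   2.3] [323. 188.]
guide_bottom 0.75 [719.  365.1  -1.7] [433. 253.]
guide_bottom 0.63 [568.3 160.9   2.1] [220. 194.]
rod_handle 0.65 [446.8 272.8 147.5] [239.  -3.]
rod_handle 0.49 [598.3 471.9  -3.2] [501. 119.]
rod_handle 0.16 [575.4 -38.1  82.5] [ 15. 287.]
tool shift mm [ 2.2 -1.1 71.7] tcp [604.4 270.2 271.7] yaw y 69.88 t 2.85
```

View pics/w1.png

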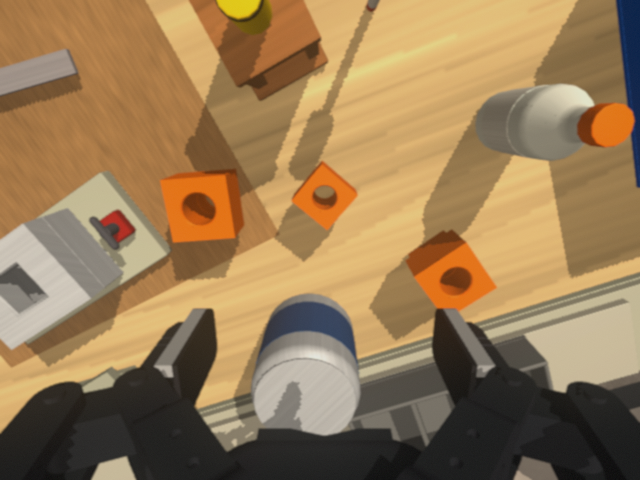

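The picture shows the small guide at (324,196), clearly smaller than the other orange blocks at (200,207) and (455,278). The jig is cut off at the left. Next I'll fit the guide's pose from its silhouette and save an enlarged crop to confirm it.

```bash
cat >> h.py <<'E'
from scipy.optimize import minimize
def box(x0,x1,y0,y1,z0,z1): return np.array([(x,y,z) for x in(x0,x1) for y in(y0,y1) for z in(z0,z1)],float)
GUIDE=[box(-23,23,-23,23,22,56),box(-18.5,18.5,-18.5,18.5,0,22)]
def fit(c,W,mask,parts,p0,z=0):
    """silhouette fit of x,y,yaw(deg); parts: list of point sets, each drawn as hull"""
    m=cv2.GaussianBlur(mask.astype(np.float32),(0,0),1.0)
    def img(p):
        a=np.zeros(m.shape,np.uint8); R=Ro.from_euler('z',p[2],degrees=True).as_matrix()
        for b in parts:
            q=np.array([proj(c,W,R@v+[p[0],p[1],z]) for v in b],np.float32)
            h=cv2.convexHull(q); cv2.fillConvexPoly(a,np.round(h*16).astype(np.int32),1,shift=4)
        return a
    f=lambda p: float(((cv2.GaussianBlur(img(p).astype(np.float32),(0,0),1.0)-m)**2).sum())
    best=None
    for dy in (-30,-15,0,15,30):
        s=np.array([p0[0],p0[1],p0[2]+dy],float)
        r=minimize(f,s,method='Nelder-Mead',options=dict(initial_simplex=np.array([s,s+[5,0,0],s+[0,5,0],s+[0,0,8]]),xatol=.05,fatol=.5))
        if best is None or r.fun<best.fun: best=r
    return best.x,best.fun,float(mask.sum())
def near(c,label,uv,r=40):
    """mask of class whose centroid lies nearest to a pixel"""
    ms=masks_of(c,label); return min((d["region"] for d in ms),key=lambda m: np.linalg.norm(np.argwhere(m).mean(0)[::-1]-uv))
E
python3 - <<'E'
from h import *
c,W=wrist(); im=c["image"]
cv2.imwrite("pics/crop1.png",cv2.resize(im[90:330,130:530],None,fx=2,fy=2)[:,:,::-1])
m=near(c,"guide",(324,196)); print(m.sum())
print(fit(c,W,m,GUIDE,(602,270,20)))
hsv=cv2.cvtColor(im,cv2.COLOR_RGB2HSV); t=((hsv[...,0]<14)&(hsv[...,1]>180)&(hsv[...,2]>110)).astype(np.uint8)
n,lab=cv2.connectedComponents(t); k=lab[185,305]; m2=lab==k
cs,_=cv2.findContours(m2.astype(np.uint8),cv2.RETR_EXTERNAL,2);m3=np.zeros(m2.shape,np.uint8);cv2.drawContours(m3,cs,-1,1,-1)
print(k,m3.sum(),fit(c,W,m3>0,GUIDE,(602,270,20)))
E
```

```text
2298
(array([601.52612383, 272.26767904,  30.01900434]), np.float64(156.27432250976562), 2298.0)
7 2382 (array([602.15910497, 271.12234051,  30.3061681 ]), np.float64(39.30097579956055), 2382.0)
```

View pics/crop1.png

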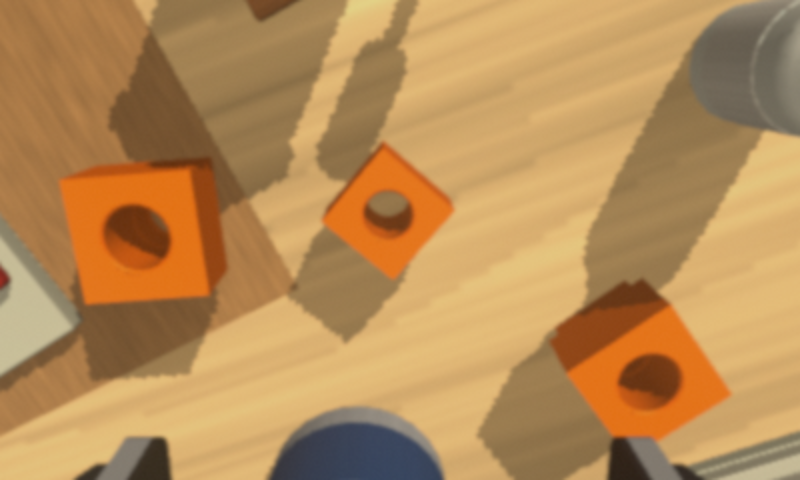

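The crop confirms it: the small orange block with the round bore is at crop (388,210), world (602,271), yaw about 30°. Next I'll fit the jig's yaw from the fixed cameras.

```bash
python3 - <<'E'
from h import *
J=[box(-55,55,-110,110,0,18),box(-45,45,-55,55,58,82)]+[box(-45,45,a,b,18,82) for a,b in((-55,-40),(40,55))]
for n in("scene","side"):
    c=capture(n); W=np.array(c["world_from_camera"])
    d=masks_of(c,"jig")[0]; m=d["region"].astype(np.uint8)
    print(n,d["conf"],fit(c,W,m>0,J,(577,-39,20)))
T,s=pose(); print(np.round(s['q'],3)); go((602.2,271.1,100))
c,W=wrist()
hsv=cv2.cvtColor(c["image"],cv2.COLOR_RGB2HSV); t=((hsv[...,0]<14)&(hsv[...,1]>180)&(hsv[...,2]>110)).astype(np.uint8)
for d in recognise(c,"paint_can")[:2]:print(d)
E
```

```text
scene 0.65 (array([580.50082947, -38.61761538,  11.32375607]), np.float64(54.9638557434082), 3380.0)
side 0.81 (array([576.7608868 , -40.79823497,  10.77746492]), np.float64(88.20326232910156), 4032.0)
[ 0.419  0.5    0.336  1.407 -0.     0.772]
tool shift mm [  3.4   0.4 171.4] tcp [605.2 269.6 271.4] yaw y 69.8 t 3.15
{'xyz': [740.3, 206.7, 123.0], 'conf': 0.61}
{'xyz': [600.0, 270.6, 54.5], 'conf': 0.42}
```

```bash
python3 -m handwheel '0 0 0.005 8;0 0 0.005 8;0 0 0.005 8;0 0 0.005 7.6;0 0 0.01 8;0 0 0 0;0 0 0 0;0 0 0 0'; python3 - <<'E'
from h import *
c,W=wrist()
hsv=cv2.cvtColor(c["image"],cv2.COLOR_RGB2HSV); t=((hsv[...,0]<14)&(hsv[...,1]>180)&(hsv[...,2]>110)).astype(np.uint8)
uv=proj(c,W,(602.2,271.1,56)).round();print(uv)
cs,_=cv2.findContours(t,cv2.RETR_EXTERNAL,2);k=min(cs,key=lambda q:np.linalg.norm(q.mean((0,1))-uv)+1000*(len(q)<60))
m=np.zeros(t.shape,np.uint8);cv2.drawContours(m,[k],-1,1,-1)
p=fit(c,W,m>0,GUIDE,(602,271,30));print(p); go((*p[0][:2],28))
cv2.imwrite("pics/w2.png",c["image"][:,:,::-1])
E
```

```text
time: 4.05
ee_pos: [605.6, 269.5, 241.8]
tcp_rot: [0.498, 0.867, 0.0, 0.0]
wrist_force: [0.0, 0.1, 0.1]
finger_gap: 0.996
grasp_force: 0.0
[321. 205.]
(array([608.17672895, 266.82811939,  15.57411801]), np.float64(1439.3428955078125), 1164.0)
tool shift mm [ -3.6   0.6 213.9] tcp [605.7 269.5 241.9] yaw y 30.27 t 4.1
```

```bash
cat >> h.py <<'E'
def orange(c,uv,vmin=40):
    hsv=cv2.cvtColor(c["image"],cv2.COLOR_RGB2HSV); t=((hsv[...,0]<13)&(hsv[...,1]>190)&(hsv[...,2]>vmin)).astype(np.uint8)
    t=cv2.morphologyEx(t,cv2.MORPH_OPEN,np.ones((3,3),np.uint8))
    cs,_=cv2.findContours(t,cv2.RETR_EXTERNAL,2);k=min((q for q in cs if cv2.contourArea(q)>500),key=lambda q:np.linalg.norm(q.mean((0,1))-uv))
    m=np.zeros(t.shape,np.uint8);cv2.drawContours(m,[k],-1,1,-1); return m>0
E
python3 - <<'E'
from h import *
c,W=wrist(); uv=proj(c,W,(602.2,271.1,45))
m=orange(c,uv); p=fit(c,W,m,GUIDE,(602,271,30));print(p)
m=near(c,"guide",uv);print(fit(c,W,m,GUIDE,(602,271,30)))
go((*p[0][:2],28))
print([ (d["conf"],d["xyz"]) for d in tip_of(c,"guide_mouth")])
cv2.imwrite("pics/w2.png",c["image"][:,:,::-1])
E
```

```text
(array([640.41969   , 235.11586802,  25.73406235]), np.float64(3944.62890625), 1258.0)
(array([601.23521811, 271.5002456 ,  29.37096545]), np.float64(173.03793334960938), 2785.0)
tool shift mm [-47.2  12.5 213.9] tcp [605.6 269.5 241.9] yaw y 30.24 t 4.2
[(0.96, [602.0, 273.8, 57.4]), (0.92, [572.2, 157.6, 75.9]), (0.65, [721.6, 363.7, 73.7]), (0.47, [448.9, 276.0, 1.8])]
```

View pics/w2.png

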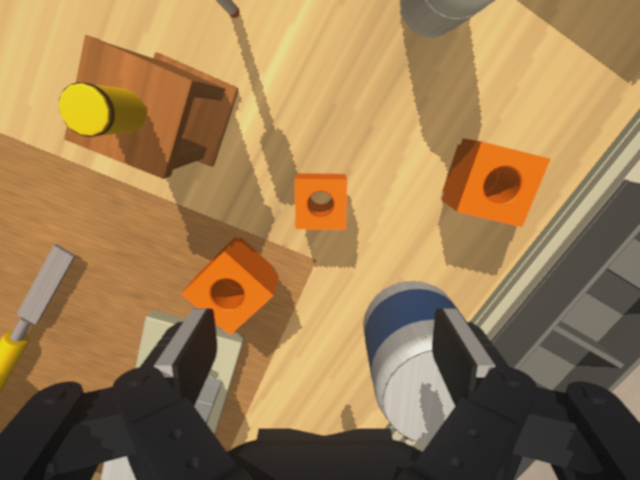

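The gripper is square to the small block at (321,201), and there is clear space on both finger sides. Descending.

```bash
python3 -m handwheel '0.0034 -0.0022 0.03 0;0 0 0.03 0;0 0 0.03 0;0 0 0.03 0;0 0 0.01 0;0 0 0 0;0 0 0 0;0 0 0 0'; python3 - <<'E'
from h import *
c,W=wrist(); uv=proj(c,W,(602,271.3,45)); print(uv)
m=near(c,"guide",uv);p=fit(c,W,m,GUIDE,(602,271,30));print(p);go((*p[0][:2],28))
m=orange(c,uv);p=fit(c,W,m,GUIDE,(602,271,30));print(p);go((*p[0][:2],28))
E
```

```text
time: 5.05
ee_pos: [603.2, 271.9, 113.4]
tcp_rot: [0.499, 0.867, 0.001, 0.001]
wrist_force: [0.1, -0.3, 0.9]
finger_gap: 0.997
grasp_force: 0.0
[320.37403962 255.1475152 ]
(array([601.77093092, 271.7504702 ,  29.82539262]), np.float64(109.75692749023438), 7112.0)
tool shift mm [ 0.6 -1.3 85.1] tcp [602.9 271.8 113.1] yaw y 30.19 t 5.15
(array([613.4594716 , 249.63345591,  41.27689029]), np.float64(5685.41015625), 1236.0)
tool shift mm [-24.4  -2.3  85.1] tcp [602.9 271.8 113.1] yaw y 30.19 t 5.15
```

```bash
python3 -m handwheel '0.0005 -0.001 0.03 0;0 0 0.03 0;0 0 0.015 0;0 0 0.01 0;0 0 0 0;0 0 0 0;0 0 0 0'; python3 -m handwheel '0 0 0 0;0 0 0 0;0 0 0 0;0 0 0 0;0 0 0 0;0 0 0 0;0 0 0 0;0 0 0 0' -1 40
```

```text
time: 5.85
ee_pos: [601.8, 271.7, 27.8]
tcp_rot: [0.499, 0.867, 0.001, 0.001]
wrist_force: [0.1, -0.2, 0.0]
finger_gap: 1.002
grasp_force: 0.0
time: 6.65
ee_pos: [601.1, 271.4, 27.0]
tcp_rot: [0.499, 0.867, 0.0, 0.0]
wrist_force: [-0.5, -1.1, 4.9]
finger_gap: 0.536
grasp_force: 41.8
```

```bash
python3 -m handwheel '0 0 -0.02 0;0 0 -0.03 0;0 0 -0.03 0;0 0 -0.03 0;0 0 -0.03 0;0 0 0 7;0 0 0 7;0 0 0 5.1;0 0 0 0;0 0 0 0'; python3 -m handwheel '-0.0362 -0.0082 0 0;-0.0362 -0.0082 0 0;-0.0362 -0.0082 0 0;-0.0362 -0.0082 0 0;-0.0362 -0.0082 0 0;-0.0362 -0.0082 0 0;-0.0362 -0.0082 0 0;-0.0362 -0.0082 0 0;-0.0362 -0.0082 0 0;-0.0362 -0.0082 0 0'; python3 -m handwheel '0 0 0 0;0 0 0 0;0 0 0 0;0 0 0 0'; python3 - <<'E'
from h import *
J=[box(-55,55,-110,110,0,18),box(-45,45,-55,55,58,82)]+[box(-45,45,a,b,18,82) for a,b in((-55,-40),(40,55))]
c,W=wrist(); cv2.imwrite("pics/w3.png",c["image"][:,:,::-1])
for l in("socket","jig","guide_bottom","guide_mouth"):
    for d in tip_of(c,l)[:2]:print(l,round(d["conf"],2),d["xyz"])
go((577,-39,90)); print(proj(c,W,(577,-39,82)))
for n in("scene","side"):
    q=capture(n)
    for l in("socket","jig"): print(n,l,[(round(d["conf"],2),d["xyz"]) for d in tip_of(q,l)[:1]])
E
```

```text
time: 7.65
ee_pos: [600.2, 271.0, 165.5]
tcp_rot: [0.635, 0.773, -0.001, -0.0]
wrist_force: [-0.2, -0.0, -1.6]
finger_gap: 0.531
grasp_force: 41.1
time: 8.65
ee_pos: [589.4, -101.3, 166.1]
tcp_rot: [0.635, 0.773, -0.0, -0.0]
wrist_force: [0.8, 0.1, -0.1]
finger_gap: 0.535
grasp_force: 41.3
time: 9.05
ee_pos: [589.8, -98.7, 166.2]
tcp_rot: [0.635, 0.773, 0.0, -0.0]
wrist_force: [-0.6, -0.4, -1.0]
finger_gap: 0.536
grasp_force: 41.3
socket 0.66 [577.2, -38.6, 83.5]
jig 0.75 [578.9, -37.5, -1.6]
guide_bottom 0.71 [581.1, -36.3, 2.5]
guide_mouth 0.87 [592.2, -100.1, 193.8]
tool shift mm [61.5 -1.  76.3] tcp [589.9 -99.1 166.3] yaw y 11.16 t 9.3
[321.86201004 149.45722145]
scene socket [(0.63, [578.6, -36.1, 78.0])]
scene jig [(0.92, [576.9, -40.3, -0.8])]
side socket [(0.94, [576.3, -39.0, 77.4])]
side jig [(0.94, [573.2, -39.8, 1.9])]
```

View pics/w3.png

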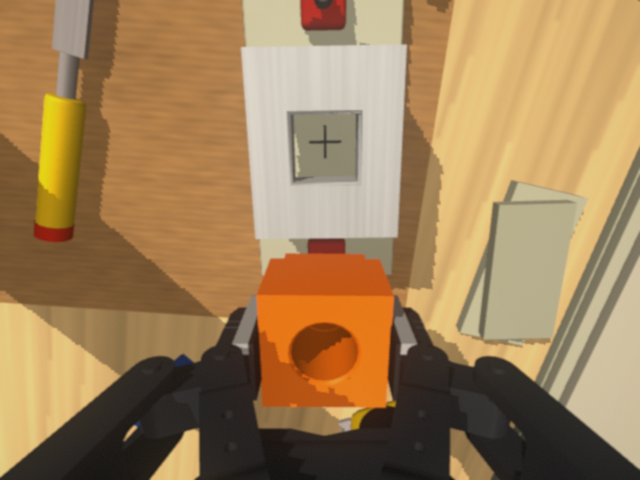

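The socket's square mouth is at about (325,147), the bridge plate's corners are at (243,47), (406,45), (397,237) and (254,238), and the held block's bore is at (323,351). I'll intersect these with their planes.

```bash
python3 - <<'E'
from h import *
c,W=wrist(); g=cv2.cvtColor(c["image"],cv2.COLOR_RGB2GRAY)
def ref(ps): 
    q=np.array(ps,np.float32).reshape(-1,1,2); return cv2.cornerSubPix(g,q,(5,5),(-1,-1),(3,30,.01)).reshape(-1,2)
for n,ps in(("plate",[(243,47),(406,45),(397,237),(254,238)]),("socket",[(289,111),(361,110),(358,182),(293,184)])):
    P=np.array([onplane(c,W,u,82)[:2] for u in ref(ps)]); e=P[1]-P[0]+P[2]-P[3]
    print(n,P.round(1).tolist(),P.mean(0).round(1),"yaw",np.degrees(np.arctan2(e[1],e[0])).round(2),np.linalg.norm(P-np.roll(P,1,0),axis=1).round(1))
T,s=pose(); z=T[2,3]+29
for n,ps in(("head",[(258,294),(392,294),(386,405),(262,404)]),):
    P=np.array([onplane(c,W,u,z)[:2] for u in ref(ps)]);e=P[1]-P[0]+P[2]-P[3]
    print(n,P.mean(0).round(1),"yaw",np.degrees(np.arctan2(e[1],e[0])).round(2),np.linalg.norm(P-np.roll(P,1,0),axis=1).round(1),"tcp",T[:2,3])
print("bore",onplane(c,W,(323.5,351),z))
E
```

```text
plate [[523.6, 6.2], [610.1, 24.8], [634.2, -82.7], [546.6, -101.4]] [578.6 -38.3] yaw 12.08 [110.   88.4 110.1  89.6]
socket [[553.1, -21.9], [595.2, -13.0], [601.9, -53.1], [562.7, -62.0]] [578.2 -37.5] yaw 12.37 [41.2 43.  40.6 40.3]
head [590.4 -99.1] yaw 11.27 [45.3 46.5 45.3 46.6] tcp [589.81251981 -99.82597187]
bore [589.87289436 -98.80866615 195.31419906]
```

```bash
python3 -m handwheel '0.02 0 0 -0.8;0.025 0 0 0;0.017 0 0.01 0;0 0 0.02 0;0 0 0.017 0;0 0 0 0;0 0 0 0;0 0 0 0;0 0 0 0'; python3 - <<'E'
from h import *
go((578.3,-38.1,89))
c,W=wrist(); cv2.imwrite("pics/w4.png",c["image"][:,:,::-1])
T,s=pose(); z=T[2,3]+29;print(s['wrist_force'])
for n in("scene","side"):
    q=capture(n); cv2.imwrite(f"pics/{n}4.png",q["image"][:,:,::-1])
    for l in("guide_mouth","guide_bottom","socket"): print(n,l,[(round(d["conf"],2),d["xyz"]) for d in tip_of(q,l) if np.hypot(d["xyz"][0]-578,d["xyz"][1]+38)<40])
a=cv2.imread("pics/side4.png")[190:370,240:400];b=cv2.imread("pics/w4.png")[100:460,120:520]
cv2.imwrite("pics/c4.png",np.hstack([cv2.resize(a,(400,450)),cv2.resize(b,(400,450))]))
E
```

```text
time: 10.55
ee_pos: [578.2, -39.3, 120.4]
tcp_rot: [0.63, 0.776, 0.001, 0.001]
wrist_force: [0.0, 0.3, -1.7]
finger_gap: 0.528
grasp_force: 41.3
tool shift mm [ 1.2  0.3 31.4] tcp [578.2 -39.3 120.4] yaw y 11.87 t 10.55
[-0.85138953  0.44212934 -1.02951463]
scene guide_mouth [(0.72, [578.3, -43.0, 148.6])]
scene guide_bottom [(0.76, [572.8, -40.1, 90.1]), (0.3, [576.5, -33.6, 88.4])]
scene socket [(0.59, [577.5, -37.4, 77.8])]
side guide_mouth [(0.62, [582.7, -40.2, 151.1])]
side guide_bottom [(0.87, [578.6, -42.6, 95.0]), (0.6, [572.0, -39.8, 92.0])]
side socket [(0.62, [574.6, -41.4, 75.8])]
```

View pics/c4.png

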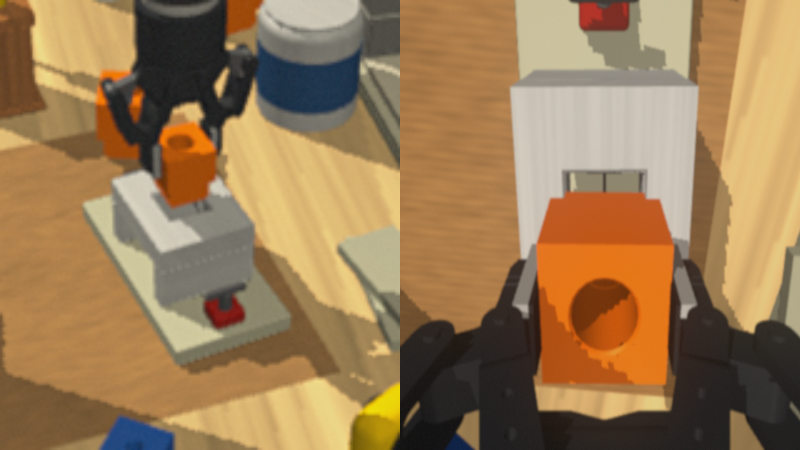

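The block hangs squarely above the socket (left half, side view), and the wrist view shows it parallel to the plate. Lowering with a force check.

```bash
python3 -m handwheel '0.0002 -0.0003 0.005 0;0 0 0.004 0;0 0 0.003 0;0 0 0.003 0;0 0 0.001 0;0 0 0 0'
```

```text
time: 11.6
ee_pos: [577.1, -38.9, 103.1]
tcp_rot: [0.63, 0.777, 0.0, 0.0]
wrist_force: [0.7, -0.6, -1.7]
finger_gap: 0.535
grasp_force: 41.6
```

```bash
python3 - <<'E'
from h import *
s=sense();print(s['ee_pos'],s['wrist_force'])
E
```

```text
[577.11066083 -38.93465861 103.08144781] [ 0.72195439 -0.64214319 -1.65546387]
```

```bash
python3 -m handwheel '0 0 0.004 0;0 0 0.004 0;0 0 0.003 0;0 0 0.002 0;0 0 0.001 0;0 0 0 0;0 0 0 0'
```

```text
time: 12.3
ee_pos: [577.2, -38.9, 89.3]
tcp_rot: [0.63, 0.777, 0.0, 0.0]
wrist_force: [2.2, -0.9, -1.5]
finger_gap: 0.531
grasp_force: 41.5
```

```bash
python3 -m handwheel '0 0 0.001 0;0 0 0.001 0;0 0 0.0007 0;0 0 0 0;0 0 0 0'
```

```text
time: 12.8
ee_pos: [577.1, -39.0, 87.0]
tcp_rot: [0.63, 0.777, 0.0, 0.0]
wrist_force: [1.3, -0.1, 2.8]
finger_gap: 0.535
grasp_force: 41.9
```

```bash
python3 -m handwheel '0 0 0.0008 0;0 0 0 0;0 0 0 0'; python3 -m handwheel '0 0 0 0;0 0 0 0;0 0 0 0;0 0 0 0;0 0 0 0;0 0 0 0' 0.7; python3 -m handwheel '0 0 -0.01 0;0 0 -0.03 0;0 0 -0.04 0;0 0 -0.04 0;0 0 0 0;0 0 0 0' 1;  python3 -m handwheel '-0.03 0 -0.02 0;-0.03 0 -0.02 0;0 0 0 0;0 0 0 0;0 0 0 0'
python3 - <<'E'
from h import *
c,W=wrist(); cv2.imwrite("pics/w5.png",c["image"][:,:,::-1])
for l in("guide_mouth","guide_bottom","socket"): print(l,[(round(d["conf"],2),d["xyz"]) for d in tip_of(c,l)[:2]])
uv=proj(c,W,(578,-38,105)); m=near(c,"guide",uv)
print(uv,fit(c,W,m,[GUIDE[0]],(578,-38,12),60))
print(fit(c,W,orange(c,uv),[GUIDE[0]],(578,-38,12),60))
go((448,275,200))
q=capture("side"); cv2.imwrite("pics/side5.png",q["image"][:,:,::-1])
a=cv2.imread("pics/side5.png")[230:350,250:370];b=cv2.imread("pics/w5.png")[0:400,120:520]
cv2.imwrite("pics/c5.png",np.hstack([cv2.resize(a,(400,400)),b]))
E
```

```text
time: 13.1
ee_pos: [577.2, -39.0, 87.0]
tcp_rot: [0.63, 0.777, 0.0, 0.0]
wrist_force: [-0.8, 0.0, 6.7]
finger_gap: 0.53
grasp_force: 42.7
time: 13.7
ee_pos: [576.9, -39.0, 85.7]
tcp_rot: [0.63, 0.777, -0.0, -0.0]
wrist_force: [0.2, 0.8, -0.1]
finger_gap: 0.854
grasp_force: 0.0
time: 14.3
ee_pos: [578.0, -39.0, 207.8]
tcp_rot: [0.63, 0.777, 0.001, 0.002]
wrist_force: [-0.9, -0.6, -1.1]
finger_gap: 1.001
grasp_force: 0.0
time: 14.8
ee_pos: [588.2, -97.0, 244.2]
tcp_rot: [0.63, 0.777, -0.001, -0.002]
wrist_force: [-0.4, 1.1, 1.0]
finger_gap: 0.998
grasp_force: 0.0
guide_mouth [(0.84, [578.2, -37.4, 116.8])]
guide_bottom [(0.58, [577.4, -37.5, 60.1])]
socket [(0.81, [577.9, -38.8, 83.7])]
[327.21370437 144.6806223 ] (array([577.50883361, -38.39902537,  10.98367027]), np.float64(567.5032348632812), 3843.0)Traceback (most recent call last):
  File "<stdin>", line 6, in <module>
  File "h.py", line 40, in orange
    cs,_=cv2.findContours(t,cv2.RETR_EXTERNAL,2);k=min((q for q in cs if cv2.contourArea(q)>500),key=lambda q:np.linalg.norm(q.mean((0,1))-uv))
                                                   ~~~^^^^^^^^^^^^^^^^^^^^^^^^^^^^^^^^^^^^^^^^^^^^^^^^^^^^^^^^^^^^^^^^^^^^^^^^^^^^^^^^^^^^^^^^^
ValueError: min() iterable argument is empty
```

```bash
python3 - <<'E'
from h import *
q=capture("side"); cv2.imwrite("pics/side5.png",q["image"][:,:,::-1])
a=cv2.imread("pics/side5.png")[230:350,250:370];b=cv2.imread("pics/w5.png")[60:260,220:420]
cv2.imwrite("pics/c5.png",np.hstack([cv2.resize(a,(400,400)),cv2.resize(b,(400,400),interpolation=cv2.INTER_CUBIC)]))
go((449,275,200))
E
```

```text
tool shift mm [393.  -60.   45.6] tcp [589.  -97.1 245.4] yaw y 11.93 t 15.1
```

View pics/c5.png

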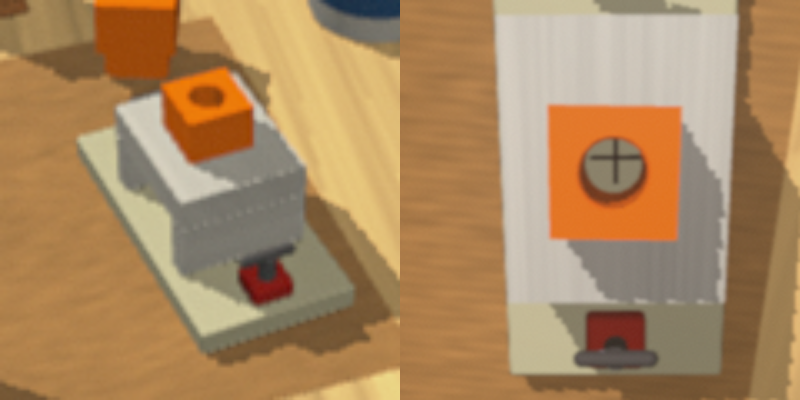

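The guide is fully home: its shoulder sits on the plate, and the board is visible through the bore. Next is a look at the rod from nearby.

```bash
python3 -m handwheel '0.0333 -0.006 0 0;0.0333 -0.006 0 0;0.0333 -0.006 0 0;0.0333 -0.006 0 0;0.0333 -0.006 0 0;0.0333 -0.006 0 0;0.0333 -0.006 0 0;0.0333 -0.006 0 0;0.0333 -0.006 0 0;0.0333 -0.006 0 0'; python3 -m handwheel '0 0 0 0;0 0 0 0;0 0 0 0;0 0 0 0'; python3 - <<'E'
from h import *
c,W=wrist(); im=c["image"]; cv2.imwrite("pics/w6.png",im[:,:,::-1])
for l in("rod_handle","stand"): print(l,[(round(d["conf"],2),d["xyz"]) for d in tip_of(c,l)[:2]])
hsv=cv2.cvtColor(im,cv2.COLOR_RGB2HSV); t=((abs(hsv[...,0].astype(int)-28)<5)&(hsv[...,1]>180)&(hsv[...,2]>60)).astype(np.uint8)
n,lab,st,ce=cv2.connectedComponentsWithStats(t)
for i in range(1,n):
    if st[i,4]>150: print(st[i],ce[i])
go((449,275,128))
cyl=lambda r,z:np.array([(r*np.cos(a),r*np.sin(a),z) for a in np.linspace(0,6.28,33)])
ms=masks_of(c,"rod"); print(len(ms))
uv=proj(c,W,(449,275,150));print(uv)
m=near(c,"rod",uv); print(m.sum(),fit(c,W,m,[np.vstack([cyl(14,118),cyl(14,166)])],(449,275,0)))
E
```

```text
time: 16.1
ee_pos: [461.2, 217.2, 245.9]
tcp_rot: [0.63, 0.777, 0.0, 0.0]
wrist_force: [0.3, -0.4, -1.2]
finger_gap: 1.001
grasp_force: 0.0
time: 16.5
ee_pos: [462.3, 215.0, 245.8]
tcp_rot: [0.631, 0.776, -0.0, 0.0]
wrist_force: [0.5, -0.3, -0.2]
finger_gap: 1.002
grasp_force: 0.0
rod_handle [(0.64, [444.6, 270.9, 145.8])]
stand [(0.73, [445.6, 275.8, 0.8])]
[ 300  126   47   47 1711] [322.86206897 148.8264173 ]
[201 395  18  33 324] [209.45987654 409.98148148]
tool shift mm [ 61.4  -0.8 117.8] tcp [462.3 215.  245.8] yaw y 11.8 t 16.65
3
[322.17600681 146.92177312]
1952 (array([449.95566752, 274.75662898,  18.43425642]), np.float64(9.975066184997559), 1952.0)
```

View pics/w6.png

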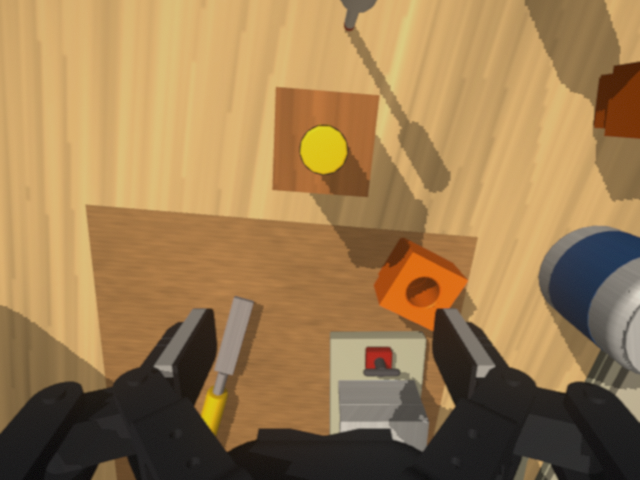

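The yellow handle, wanted rod, is at (323,149), and the white one is at top (355,5). The silhouette fit puts the rod's axis at (450,275). Approaching it.

```bash
python3 -m handwheel '0.03 0.0001 0 0;0.031 0 0 0;0 0 0.02 0;0 0 0.03 0;0 0 0.03 0;0 0 0.02 0;0 0 0.015 0;0 0 0.003 0;0 0 0 0;0 0 0 0'; python3 - <<'E'
from h import *
go((449.9,274.8,128)); print(sense()['wrist_force'])
c,W=wrist(); 
cyl=lambda r,z:np.array([(r*np.cos(a),r*np.sin(a),z) for a in np.linspace(0,6.28,33)])
m=near(c,"rod",proj(c,W,(449,275,150))); print(m.sum(),fit(c,W,m,[np.vstack([cyl(14,118),cyl(14,166)])],(449,275,0)))
E
```

```text
time: 17.75
ee_pos: [450.3, 275.8, 128.7]
tcp_rot: [0.63, 0.776, 0.001, 0.0]
wrist_force: [-0.4, 0.4, -0.4]
finger_gap: 1.006
grasp_force: 0.0
tool shift mm [-0.9 -0.6  0.7] tcp [450.3 275.8 128.7] yaw y 11.88 t 17.75
[-0.41877652  0.38482724 -0.39748296]
8214 (array([449.98561239, 274.78177313,  15.14624212]), np.float64(231.86264038085938), 8214.0)
```

```bash
python3 -m handwheel '-0.0008 -0.0005 0 0;0 0 0 0;0 0 0 0;0 0 0 0;0 0 0 0;0 0 0 0;0 0 0 0;0 0 0 0;0 0 0 0;0 0 0 0' -1 50; python3 -m handwheel '0 0 0 0;0 0 -0.005 0;0 0 -0.005 0;0 0 -0.01 0;0 0 -0.02 0;0 0 -0.03 0;0 0 0 0;0 0 0 0'
```

```text
time: 18.85
ee_pos: [449.4, 274.8, 128.1]
tcp_rot: [0.63, 0.777, 0.0, 0.0]
wrist_force: [-0.8, -1.2, 5.5]
finger_gap: 0.316
grasp_force: 49.1
time: 19.65
ee_pos: [449.6, 274.9, 198.7]
tcp_rot: [0.63, 0.777, 0.001, 0.0]
wrist_force: [-0.7, 0.0, -1.6]
finger_gap: 0.313
grasp_force: 49.6
```

```bash
python3 -m handwheel '0 0 -0.02 0;0 0 -0.03 0;0 0 -0.02 0;0 0 0 0;0 0 0 0;0 0 0 0'; python3 -m handwheel '-0.0332 0.0061 0 0;-0.0332 0.0061 0 0;-0.0332 0.0061 0 0;-0.0332 0.0061 0 0;-0.0332 0.0061 0 0;-0.0332 0.0061 0 0;-0.0332 0.0061 0 0;-0.0332 0.0061 0 0;-0.0332 0.0061 0 0;-0.0332 0.0061 0 0';python3 -m handwheel '0 0 0 0;0 0 0 0;0 0 0 0;0 0 0 0;0 0 0 0;0 0 0 0'; python3 - <<'E'
from h import *
go((578,-38,154)); T,s=pose()
for n in("scene","side"):
    q=capture(n);W=np.array(q["world_from_camera"]); cv2.imwrite(f"pics/{n}7.png",q["image"][:,:,::-1])
    for l in("rod_tip","rod_upper","rod_handle","guide_mouth"): print(n,l,[(round(d["conf"],2),d["xyz"],proj(q,W,d["xyz"]).round(1).tolist()) for d in tip_of(q,l) if np.hypot(d["xyz"][0]-578,d["xyz"][1]+38)<50])
    uv=proj(q,W,[T[0,3],T[1,3],T[2,3]-60]); print(uv)
    y,x=int(uv[1]),int(uv[0]); cv2.imwrite(f"pics/cc_{n}.png",cv2.resize(q["image"][y-55:y+65,x-50:x+50],(400,480),interpolation=cv2.INTER_CUBIC)[:,:,::-1]); print(x,y)
c,W=wrist(); cv2.imwrite("pics/w7.png",c["image"][:,:,::-1])
for l in("rod_tip","guide_mouth"): print(l,[(round(d["conf"],2),d["xyz"]) for d in tip_of(c,l)[:2]])
cv2.imwrite("pics/c7.png",np.hstack([cv2.imread("pics/cc_scene.png"),cv2.imread("pics/cc_side.png")]))
E
```

```text
time: 20.25
ee_pos: [448.3, 274.1, 265.8]
tcp_rot: [0.63, 0.777, -0.002, -0.001]
wrist_force: [-0.1, -0.3, -1.1]
finger_gap: 0.316
grasp_force: 49.9
time: 21.25
ee_pos: [576.7, -39.0, 265.9]
tcp_rot: [0.63, 0.776, -0.001, -0.001]
wrist_force: [0.1, 0.2, -2.1]
finger_gap: 0.317
grasp_force: 49.8
time: 21.85
ee_pos: [577.1, -36.9, 268.0]
tcp_rot: [0.63, 0.777, 0.0, 0.0]
wrist_force: [-0.3, -0.2, -1.7]
finger_gap: 0.317
grasp_force: 49.8
tool shift mm [ -1.2   0.6 114. ] tcp [577.1 -36.9 268. ] yaw y 11.95 t 21.85
scene rod_tip [(0.66, [576.7, -36.5, 154.5], [319.2, 214.6])]
scene rod_upper [(0.76, [577.9, -37.7, 217.8], [318.4, 194.1])]
scene rod_handle [(0.61, [576.6, -42.6, 282.8], [317.5, 170.3])]
scene guide_mouth [(0.85, [574.6, -41.1, 114.8], [318.9, 225.3]), (0.17, [577.2, -36.5, 155.0], [319.1, 214.5])]
[318.87962177 197.41059989]
318 197
side rod_tip [(0.63, [580.6, -40.2, 152.9], [313.5, 243.8])]
side rod_upper [(0.71, [577.0, -36.9, 215.4], [311.5, 219.0])]
side rod_handle [(0.96, [577.2, -36.1, 283.9], [311.5, 190.4])]
side guide_mouth []
[311.54473286 221.92836535]
311 221
rod_tip [(0.73, [574.9, -40.6, 149.2])]
guide_mouth [(0.82, [579.4, -36.4, 113.0]), (0.65, [575.1, -40.3, 218.6])]
```

View pics/c7.png

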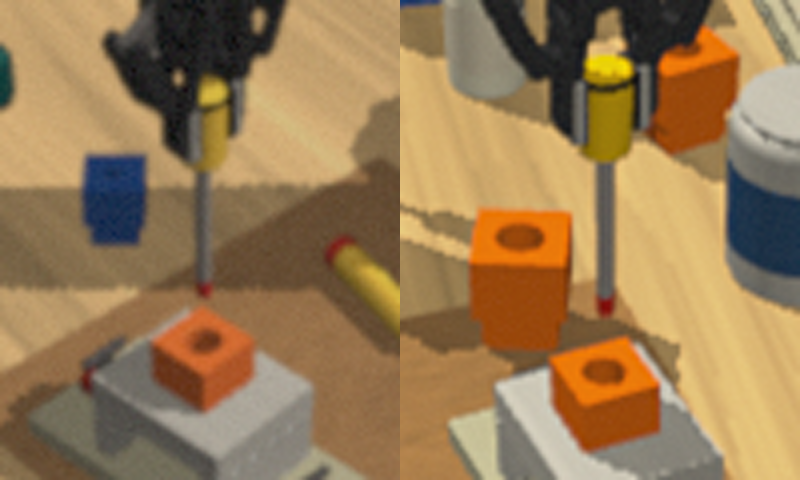

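Both views show the rod upright over the bore. In the crops the tip is at (204,293) and (605,313), and the bore at (206,342) and (604,372). I'll triangulate the tip against the bore.

```bash
python3 - <<'E'
from h import *
Q=[capture("scene"),capture("side")]; 
def tri(a,b):
    A=[];B=[]
    for q,u in zip(Q,(a,b)):
        W=np.array(q["world_from_camera"]); d=W[:3,:3]@np.array([(u[0]-q["cx"])/q["fx"],(u[1]-q["cy"])/q["fy"],1]); d/=np.linalg.norm(d); P=np.eye(3)-np.outer(d,d); A.append(P);B.append(P@W[:3,3])
    return np.linalg.solve(sum(A),sum(B))
print("tip",tri((319,215.2),(312.2,244)).round(1)); b=tri((319.5,227.5),(312,259)).round(1);print("bore",b,[onplane(q,np.array(q["world_from_camera"]),u,116).round(1) for q,u in zip(Q,((319.5,227.5),(312,259)))])
T,s=pose();print(T[:3,3])
# bore/head from the wrist view w5 (tcp 589,-97.1,245.4)
c,_=wrist(); T5=T.copy(); T5[:3,3]=(589,-97.1,245.4); W=T5@np.array(c["hand_eye"])
g=cv2.cvtColor(cv2.imread("pics/w5.png"),cv2.COLOR_BGR2GRAY)
p=cv2.cornerSubPix(g,np.array([(294.5,113),(360.5,113.5),(360,180),(295,178.5)],np.float32).reshape(-1,1,2),(4,4),(-1,-1),(3,30,.01)).reshape(-1,2)
P=np.array([onplane(c,W,u,116)[:2] for u in p]);print(p,P.mean(0),np.linalg.norm(P-np.roll(P,1,0),axis=1))
E
```

```text
tip [577.5 -37.8 151.6]
bore [576.8 -37.5 110.7] [array([578.9, -32.5, 116. ]), array([576.3, -44.9, 116. ])]
[577.31511338 -37.70451059 267.77009794]
[[293.62378 112.09515]
 [360.09348 112.96145]
 [358.6504  179.9545 ]
 [294.6725  178.64667]] [579.08984648 -39.00780314] [45.78356731 45.70085527 46.16247858 46.42538229]
```

The tip is within about 1 mm of the bore's axis. Lowering.

```bash
python3 -m handwheel '-0.001 0.0003 0.01 0;0 0 0.015 0;0 0 0.015 0;0 0 0.01 0;0 0 0 0;0 0 0 0'; python3 -m handwheel '0 0 0.012 0;0 0 0.012 0;0 0 0.012 0;0 0 0.012 0;0 0 0.01 0;0 0 0.005 0;0 0 0.001 0;0 0 0 0;0 0 0 0;0 0 0 0'; python3 - <<'E'
from h import *
T,s=pose();print(T[:3,3],s['wrist_force'],s['ft_torque'])
for n in("scene","side"):
    q=capture(n);W=np.array(q["world_from_camera"])
    for l in("rod_tip","rod_upper","rod_handle","guide_mouth"): print(n,l,[(round(d["conf"],2),d["xyz"]) for d in tip_of(q,l) if np.hypot(d["xyz"][0]-578,d["xyz"][1]+38)<50])
    uv=proj(q,W,[578,-38,105]); y,x=int(uv[1]),int(uv[0]); cv2.imwrite(f"pics/dd_{n}.png",cv2.resize(q["image"][y-30:y+30,x-25:x+25],(250,300),interpolation=cv2.INTER_CUBIC)[:,:,::-1]); print(x,y)
c,W=wrist(); uv=proj(c,W,[578,-38,116]);print("w",uv); y,x=int(uv[1]),int(uv[0])
cv2.imwrite("pics/dd_w.png",cv2.resize(c["image"][max(0,y-90):y+90,x-75:x+75],(250,300))[:,:,::-1])
for l in("guide_mouth","rod_upper","rod_tip"): print(l,[(round(d["conf"],2),d["xyz"]) for d in tip_of(c,l)[:2]])
cv2.imwrite("pics/c8.png",np.hstack([cv2.imread(f"pics/dd_{n}.png") for n in("scene","side","w")]))
E
```

```text
time: 23.25
ee_pos: [577.7, -38.6, 217.7]
tcp_rot: [0.63, 0.777, -0.0, -0.0]
wrist_force: [-0.5, 0.6, -1.3]
finger_gap: 0.318
grasp_force: 49.8
time: 24.25
ee_pos: [578.3, -38.6, 154.4]
tcp_rot: [0.63, 0.777, 0.0, 0.001]
wrist_force: [-0.3, 0.3, -1.4]
finger_gap: 0.314
grasp_force: 49.8
[578.28942622 -38.63725508 154.44649788] [-0.31772413  0.25309623 -1.39950137] [-0.05373395 -0.00983459 -0.01652194]
scene rod_tip []
scene rod_upper [(0.55, [581.5, -42.8, 104.4])]
scene rod_handle [(0.49, [576.4, -41.0, 170.0])]
scene guide_mouth [(0.56, [576.6, -41.1, 116.0])]
318 229
side rod_tip []
side rod_upper [(0.58, [573.7, -39.7, 100.5])]
side rod_handle [(0.62, [581.1, -37.0, 173.0])]
side guide_mouth [(0.97, [581.0, -37.4, 117.5])]
312 260
w [323.92329766 275.52907006]
guide_mouth [(0.7, [579.3, -38.8, 113.2])]
rod_upper [(0.84, [577.2, -38.9, 105.1])]
rod_tip []
```

View pics/c8.png

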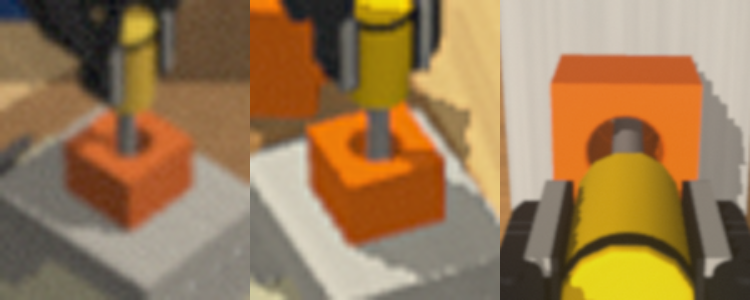

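All three views show the rod centred in the bore, within about 1 mm and touching nothing. The tip is at about z 39, against 39 for mid-gap. Handing in.

```bash
python3 -m handwheel '0 0 0 0;0 0 0 0;0 0 0 0;0 0 0 0'; python3 -c "from station import *; print(sign_off())"
```

```text
time: 25.35
ee_pos: [577.8, -38.6, 153.8]
tcp_rot: [0.63, 0.777, 0.0, -0.0]
wrist_force: [-0.2, -0.6, -1.8]
finger_gap: 0.318
grasp_force: 49.8
the job is handed in; nothing more can be done
None
```

The job is handed in at 25.4 s: the small orange guide is home in the jig, and the yellow rod is held upright in its bore, centred within about 1 mm by camera, with the tip by calculation (it is out of camera view) at about z 39 mm, mid-gap.

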